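# Put the capsuled coin away under the coin box's spring flap

### The job

Put the coin, which lies in its round clear capsule on the loading shelf of the grey coin box, away into the box: with one fingertip press the long key beside the shelf and keep it down so that the spring-closed flap stays up, and meanwhile push the capsule under the raised flap with the other fingertip until it drops inside. Then let the key go so that the flap shuts over it. Only push the capsule, never pick it up, and leave the other things on the dresser where they are.

Things in the scene. Friction and masses are not known exactly. Their poses are not given: they have to be found in the camera images.
- coinbox: Grey coin box fixed to the dresser. Origin on the dresser top under the middle of the mouth; x points into the box (the way the capsule goes), y to the left facing the mouth, z up. Flat loading shelf, top 46 mm up, x = -86 to +2 mm, y = -36 to 36 mm, with a guide rib 4 mm high and wide on each side (y = 26 to 30 and -30 to -26 mm, x = -84 to -5 mm). Behind the mouth the box is 68 mm high and 90 mm long.
- mouth (a point): Middle of the mouth at shelf level, 46 mm above the box's origin, axes as the box's. The mouth is 66 mm wide (y = -33 to 33 mm). At 2 mm beyond it (+x) the shelf ends and drops 42 mm into the coin well, which is 84 mm long: a capsule whose middle has passed that edge tips in by itself.
- key_bed (a point): Middle of the top of the key bed, right of the shelf and level with it: x = -88 to 0 mm, y = -67 to -36 mm in the box's frame. The press key stands out of it. Farther in (x = 0 to 90 mm) stands the linkage housing, 31 mm wide, 68 mm high.
- press_key: Dark grey ribbed press key, 76 mm along the box's x, 26 mm wide. Origin: middle of its top, at x = -48, y = -51.5 mm in the box's frame, axes as the box's. At rest its top is 57 mm above the dresser; it sinks straight down 10 mm at most (to 1 mm above the shelf), spring 2.1 N rising to 5.6 N, wherever it is pressed. A fingertip can slide along it while pressing. Let go, it rises.
- flap (a joint): Angle of the flap, rad: 0 shut, 0.40 fully up; 0.04 rad per mm of key travel. Fully up, the skirt's lower edge is about 27 mm above the shelf, its front at about x = -5 mm of the box, and the flap's front edge about 94 mm above the dresser. The spring shuts it when the key is let go.
- flap_hinge (a point): Hinge of the flap, across the box (along y), 63 mm behind the mouth, 65 mm above the dresser. The flap is the front part of the box's top, 66 mm long, 72 mm wide, with a skirt across the mouth (x = -3 to 0 mm in the box's frame) reaching down to 1.5 mm above the shelf. Pushing on the shut skirt does not open it.
- capsule: Round clear plastic capsule with a silver-coloured coin in it, a flat disc 40 mm in diameter and 7 mm thick, about 30 g. It lies loose on the loading shelf; its origin is the centre of its underside, z is its axis.
- lipstick: Chrome lipstick tube standing on the dresser, 21 mm in diameter, 74 mm tall; origin at the centre of its underside. To be left alone.
- nail_polish: Small cream nail polish bottle standing on the dresser, 30 mm in diameter, 68 mm tall; origin at the centre of its underside. To be left alone.
- comb: Wooden comb lying flat, 170 x 42 mm, 6 mm thick, long along its x; origin at the centre of its underside. To be left alone.
- pot: Small empty terracotta pot, 72 mm across the rim, 62 mm tall; origin at the centre of its underside. To be left alone.
- ring_cone: Glass ring cone, foot 56 mm across, 90 mm tall; origin at the centre of its underside. To be left alone.
- cream_jar: Amber glass cream jar with a white lid, 60 mm in diameter, 45 mm tall; origin at the centre of its underside. To be left alone.
There are look-alikes about, which are no part of the job. What is shaped like the coinbox but blue or red is not meant.

How it is judged (in metres and radians):
On the way, in this order (a step that is already met when the one before it is completed fails the run):
1. the key is held down with a finger and the flap is up, with the capsule still outside (value of joint flap above 0.15 rad and contact force between the fingers and press_key above 0.5 N and x of capsule in the frame of coinbox below -0.018 m), for 0.1 s.
2. a finger pushes the capsule in under the raised flap while a finger still holds the key down (value of joint flap above 0.15 rad and contact force between the fingers and press_key above 0.5 N and contact force between the fingers and capsule above 0.02 N and x of capsule in the frame of coinbox above -0.013 m and height (world z) of capsule above 0.036 m).
At the end, for the whole second after the job is handed in: The capsule lies at rest (slower than 20 mm/s) in the coin well: its origin between 2 and 88 mm behind the mouth, within 35 mm of the box's middle line and less than 34 mm above the dresser; the flap is shut (below 0.03 rad) (x of capsule in the frame of coinbox between 0.002 and 0.088 m and y of capsule in the frame of coinbox between -0.035 and 0.035 m and z of capsule in the frame of coinbox below 0.034 m and linear speed of capsule below 0.02 m/s and value of joint flap below 0.03 rad); the robot touches nothing.
It fails at once if the capsule is lifted (its underside's centre more than 18 mm above the shelf) (height (world z) of capsule above 0.064 m).
It fails at once if the capsule falls off the shelf onto the dresser (height (world z) of capsule below 0.036 m and (x of capsule in the frame of coinbox below 0 m or y of capsule in the frame of coinbox above 0.036 m or y of capsule in the frame of coinbox below -0.036 m)).
It fails at once if another thing on the dresser is moved by more than 15 mm or lifted or knocked over (distance of any of lipstick, nail_polish, comb, pot, ring_cone, cream_jar from where it was at the start of the episode above 0.015 m or angle between any of lipstick, nail_polish, pot, ring_cone's own z axis and vertical above 0.5 rad).
It also fails if it takes over 42 s, if anything falls off the work surface, if the arm or the gripper's body presses on something with over 40 N, if the wrist force passes 120 N, or if a joint passes its speed limit or range.

### The arm

A 6-joint arm with a two-finger parallel gripper is mounted at the origin on the work surface. World frame = base frame: x ahead of the robot, y to its left, z up, the work surface at z = 0. Lengths are in mm, angles in rad, forces in N, time in s.
With the tool pointing down it reaches from about 300 to 875 mm from the base axis. Payload 4.2 kg.
Tool frame: the origin (TCP) lies on the centre line of the jaws, within the pads' length; the fingertips stand 11 mm ahead of it and the grasp point (between the pads) lies 8 mm behind it; x points along the fingers, z is the direction in which the jaws open and shut, and the axes are right-handed (so a half turn about x gives the same grasp; the last joint's range is limited). The gripper opens to 85 mm and grips with 20 to 120 N. Pads are 22 mm wide; open, the fingers measure 114 mm over their backs; the gripper's body (76 mm by 85 mm) begins 54 mm behind the grasp point. The pads swing forward as they close: fully open they stand 13 mm farther back than shut.
Start: joints at [-1.169, 0.32, 1.565, -0, 1.257, -0.02], TCP at [235.412, -524.619, 203.938] pointing down, gripper open.
Joint ranges: [-3.11, 3.11], [-0.84, 2.01], [0.21, 2.61], [-1.34, 4.49], [0.05, 2.63], [-2.56, 2.56]. Speed limits (rad/s): [2.57, 2.57, 3.14, 3.14, 3.14, 3.14].

### API

Orientations are given as a rotation vector (axis times angle).
In Python, from station import read_state, viewer, job gives the robot as it stands.
- The arm moves only by the tool play_rows, never from a script. Its argument "steps" is a list of rows, each a list of 5 numbers: the shift along the tool's x, y, z in m, then the turn about the tool's x in degrees, then the opening, from 0 (shut) to 1 (fully open). In form: [[dx, dy, dz, spin, jaw], ...]. A call has 1 to 20 rows; each row shifts and turns the pose as measured when the row begins, along the tool's axes as they then stand; what a row does not reach is not made up. A row lasts 1/10 s, in which the tool goes at most 50 mm and 8.59 degrees, less where a joint would pass 70% of its speed; a pose out of reach is approached as far as the arm can. A call with a gripper value outside its range is refused whole. The fingers move at their own pace and stop on an object; "force" is the grip in N (left out, the last holds). Time passes only in rows, so rows that do not move let the fingers close. It gives the time, the measured TCP pose, the force and the opening at its end, in the units of the state.
- read_state(): the state, without advancing time (a new reading comes with each control period).
- viewer.grab_frame(name): name is "scene" or "top" or "wrist"; returns a dict with "pixels" (384x512x3 uint8, blue, green, red), "intrinsics" (3x3 intrinsics, pixels), "R" (3x3) and "t" (3): a world point X has camera coordinates R X + t. Camera axes: x right, y down, z forward; pixel columns grow to the right and rows downward; lengths in mm; the calibration is good to about 2 mm. A picture is of the moment at which its call begins. There is no depth.
- job.finish_job(): hands the job in, once; it reports no verdict.
The state is a dict: "time_s": time; "qpos": joint angles; "qd": joint speeds; "joint_efforts": joint torques, N m; "tcp_pos": TCP position; "ee_rot": TCP orientation; "wrist_force": force on the tool from outside, world axes, zero at the start; "ft_torque": the same for the moment, N m; "gripper_width": opening from 0.0 (shut) to 1.0 (fully open).
Only numpy, scipy, OpenCV 4.12 (cv2) and the standard library are available. Lean on these libraries where they do the work, as an engineer would, in place of code of your own. Each camera call takes 0.05 s, during which the arm holds its last target. There are 200 camera calls.

## Working session

There is one attempt and no reset: what is moved stays moved. The work goes in short steps, Python scripts to look and compute and a tool call to move; the robot and the scene stay as the last step left them, time stands still between calls to the robot, and variables do not carry over. Pictures are saved under pics/ and viewed, about 8 in all and at most 12, crops included, and the job is handed in when it is done.

Besides the shell and the picture viewer there is one more tool, called after "Call:" in YAML: its name, and indented under it one key for each argument. play_rows: Moves the arm, as the interface text tells. Its arguments: {"type":"object","properties":{"steps":{"type":"array","items":{"type":"array","items":{"type":"number"}}},"force":{"type":"number"}},"required":["steps"]}

```bash
mkdir -p pics; ls
python3 - <<'E'
from station import read_state, viewer
import cv2,pickle
d={}
for n in ("scene","top"):
    f=viewer.grab_frame(n); d[n]=f; cv2.imwrite(f"pics/{n}0.png",f["pixels"])
    print(n,f["intrinsics"],f["R"],f["t"])
pickle.dump(d,open("f0.pkl","wb"))
print(read_state())
E
```

```text
pics
scene [[346.99342872   0.         257.12465816]
 [  0.         346.99342872 192.84762612]
 [  0.           0.           1.        ]] [[ 0.16657169  0.9858906   0.01654065]
 [ 0.75086952 -0.11595507 -0.65019181]
 [-0.63910002  0.12072342 -0.75959003]] [-138.58881422 -383.34056936 1161.67099521]
top [[422.60672592   0.         256.14162079]
 [  0.         422.60672592 197.1106143 ]
 [  0.           0.           1.        ]] [[-0.00896945 -0.99994689 -0.00507612]
 [-0.98817591  0.00964066 -0.15302098]
 [ 0.15306179  0.00364359 -0.9882099 ]] [ 78.92953529 577.44542708 976.39451438]
{'time_s': 0.1, 'qpos': array([-1.16899127e+00,  3.20229600e-01,  1.56554655e+00,  1.09534434e-05,
        1.25738375e+00, -2.00062431e-02]), 'qd': array([-0.00057928, -0.00145459, -0.00354706, -0.00158856, -0.00055652,
        0.00037222]), 'joint_efforts': array([-2.18353312e-04, -4.16408479e+01, -2.34705269e+01, -5.90207674e-05,
        4.87778874e-03, -1.99349392e-05]), 'tcp_pos': array([ 235.23388517, -524.17742551,  203.16949087]), 'ee_rot': array([ 0.89402779,  1.38104261, -0.89257059]), 'wrist_force': array([ 0.38150491,  0.85156721, -0.57224241]), 'ft_torque': array([ 0.00105583,  0.03308422, -0.00615823]), 'gripper_width': 1.0038168214583287}
```

View pics/scene0.png

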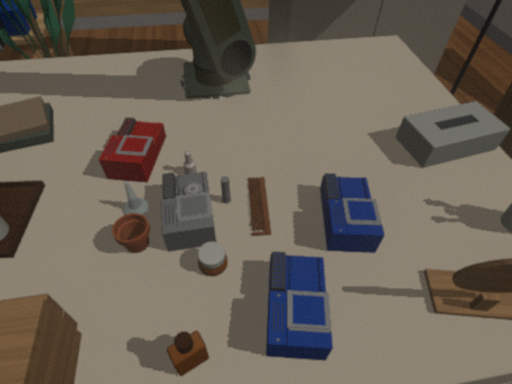

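View pics/top0.png

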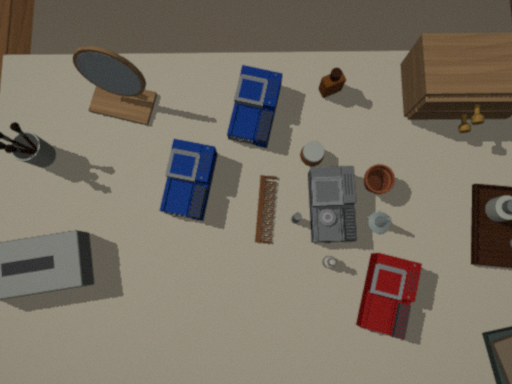

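Candidates: the grey box at top (331,205), the blue boxes at (255,106) and (189,180), the red box at (389,295), and a grey tissue-type box at (45,265). Only the one at (331,205) is grey and has a shelf, a key and a capsule (about (327,216)). The nail polish stands at (330,262) in front of the shelf, and the lipstick at (297,217). Next is a close crop to check this.

Run:
```python
import cv2,pickle
d=pickle.load(open("f0.pkl","rb"))
a=d["top"]["pixels"][150:280,285:405]; 
cv2.imwrite("pics/crop1.png",cv2.resize(a,None,fx=4.6,fy=4.6,interpolation=cv2.INTER_CUBIC))
```

```text
(no output)
```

View pics/crop1.png

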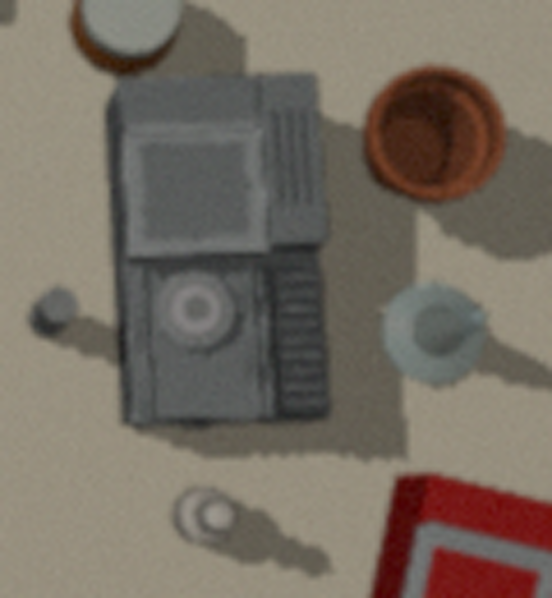

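The crop shows the grey box with the mouth facing the robot (image bottom). The capsule is centred at crop (197,310), with the ribbed key on the right at crop x 275–327, y 262–415. Now the pose, by a rigid fit of ray-plane points.

```bash
cat > h.py <<'E'
import numpy as np
def ray(f,px,z):
    K,R,t=f["intrinsics"],f["R"],f["t"]
    c=-R.T@t; d=R.T@np.linalg.inv(K)@np.array([px[0],px[1],1.])
    return (c+d*(z-c[2])/d[2])
def fit(A,B):
    ca,cb=A.mean(0),B.mean(0); a,b=A-ca,B-cb
    th=np.arctan2((a[:,0]*b[:,1]-a[:,1]*b[:,0]).sum(),(a*b).sum())
    R=np.array([[np.cos(th),-np.sin(th)],[np.sin(th),np.cos(th)]])
    return th,cb-R@ca,R
def proj(f,X):
    p=f["intrinsics"]@(f["R"]@np.asarray(X,float)+f["t"]); return p[:2]/p[2]
E
python3 - <<'E'
import pickle,numpy as np
from h import *
d=pickle.load(open("f0.pkl","rb"));f=d["top"]
full=lambda p:(285+(p[0]+.5)/4.6-.5,150+(p[1]+.5)/4.6-.5)
C=[((90,-67,68),(317,75)),((90,36,68),(118,78)),((0,-67,68),(325,243)),((-86,36,46),(127,424)),((-86,-38.5,57),(278,415)),((-86,-64.5,57),(328,414)),((-10,-38.5,57),(276,262))]
A=np.array([c[0][:2] for c in C],float);B=np.array([ray(f,full(c[1]),c[0][2])[:2] for c in C])
th,o,R=fit(A,B);print("yaw",th,np.degrees(th),"o",o);print((B-(A@R.T+o)).round(1))
cap=ray(f,full((197,310)),51)[:2];print("cap",cap,"in box",R.T@(cap-o))
for n,p,z in (("polish",(218,517),68),("lip",(62,302),74),("cone",(480,320),90)):
    w=ray(f,full(p),z)[:2];print(n,w,R.T@(w-o))
s=d["scene"]
for X in ((-86,36,46),(-86,-64.5,57),(90,36,68),(0,-67,68)): print(X,proj(s,np.r_[R@np.array(X[:2])+o,X[2]]))
from scipy.spatial.transform import Rotation as Ro
from station import read_state
print(Ro.from_rotvec(read_state()["ee_rot"]).as_matrix().round(3))
E
```

```text
yaw 0.01908783814700297 1.0936525658520841 o [557.8454316  -94.19138513]
[[-1.6  0. ]
 [-0.1  0.2]
 [ 0.5  1.5]
 [-1.8  1.3]
 [ 0.2  0. ]
 [-0.1  0.5]
 [ 2.9 -3.6]]
cap [527.59081183 -95.84500535] in box [-30.28067049  -1.07585877]
polish [421.60607757 -99.92243939] [-136.32392248   -3.12965343]
lip [529.88351189 -23.89417159] [-26.61508561  70.81810788]
cone [ 517.15313057 -229.69745443] [ -43.27124908 -134.70470365]
(-86, 36, 46) [206.9488742 170.5788596]
(-86, -64.5, 57) [162.65186559 172.55898145]
(90, 36, 68) [214.17804093 225.51087593]
(0, -67, 68) [160.94517953 198.03686788]
[[-0.001  0.912  0.409]
 [ 0.001  0.409 -0.912]
 [-1.     0.    -0.002]]
```

Box origin is near (558, -94) with yaw 1.1°, and the capsule is at box (-30, -1). Plan: tool down with the jaws across the box, right finger on the key and left finger behind the capsule. First I spin and travel high up.

Call:
play_rows:
  steps:
    - [0,0,0,8,0.42]
    - [0,0,0,8,0.42]
    - [0,0,0,7,0.42]
    - [0,0.022,-0.033,0,0.42]
    - [0,0.022,-0.033,0,0.42]
    - [0,0.022,-0.033,0,0.42]
    - [0,0.022,-0.033,0,0.42]
    - [0,0.022,-0.033,0,0.42]
    - [0,0.022,-0.033,0,0.42]
    - [0,0.022,-0.033,0,0.42]
    - [0,0.022,-0.033,0,0.42]
    - [0,0.022,-0.033,0,0.42]
    - [0,0.022,-0.033,0,0.42]
    - [0,0,0,0,0.42]
  force: 20

```text
time_s: 1.5
tcp_pos: [459.8, -180.1, 197.8]
ee_rot: [1.215, 1.221, -1.211]
wrist_force: [-0.8, -0.4, 0.7]
gripper_width: 0.418
```

```bash
cat >> h.py <<'E'
from scipy.spatial.transform import Rotation as Ro
O=np.array([557.8,-94.2]);TH=0.0191
RB=np.array([[np.cos(TH),-np.sin(TH)],[np.sin(TH),np.cos(TH)]])
def show(s):
    M=Ro.from_rotvec(s["ee_rot"]).as_matrix(); p=s["tcp_pos"]
    print("t",round(s["time_s"],2),"tcp box",(RB.T@(p[:2]-O)).round(1),"z",p[2].round(1),"F",s["wrist_force"].round(1),"w",round(s["gripper_width"],3))
    print("tool z yaw err deg",np.degrees(np.arctan2(M[1,2],M[0,2])-(TH-np.pi/2)).round(2),"x axis",M[:,0].round(3))
E
python3 -c "
from h import *;from station import read_state;show(read_state())"
```

```text
t 1.5 tcp box [-99.6 -84. ] z 197.8 F [-0.8 -0.4  0.7] w 0.418
tool z yaw err deg -1.21 x axis [-0.007  0.01  -1.   ]
```

Call:
play_rows:
  steps:
    - [0.01,0.016,-0.029,-1.2,0.42]
    - [0.02,0.016,-0.029,0,0.42]
    - [0.02,0.0,0,0,0.42]
    - [0.02,0.0,0,0,0.42]
    - [0,0,0,0,0.42]

```text
time_s: 2.0
tcp_pos: [491.1, -120.3, 125.3]
ee_rot: [1.195, 1.231, -1.195]
wrist_force: [-1.1, 0.1, 0.5]
gripper_width: 0.416
```

Run:
```python
from h import *;from station import read_state,viewer;import cv2
s=read_state();show(s)
for n in ("wrist","scene"):
    f=viewer.grab_frame(n);cv2.imwrite(f"pics/{n}1.png",f["pixels"])
    for X in ((-10,-38.5,57),(-86,-38.5,57),(-86,-64.5,57),(-30,-1,53)): print(n,X,proj(f,np.r_[RB@np.array(X[:2])+O,X[2]]).round(1))
```

```text
t 2.0 tcp box [-67.2 -24.8] z 125.3 F [-1.1  0.1  0.5] w 0.416
tool z yaw err deg 0.16 x axis [-0.008  0.008 -1.   ]
wrist (-10, -38.5, 57) [272.3 116. ]
wrist (-86, -38.5, 57) [270.  215.3]
wrist (-86, -64.5, 57) [303.3 215.6]
wrist (-30, -1, 53) [220.7 142.8]
scene (-10, -38.5, 57) [175.3 196. ]
scene (-86, -38.5, 57) [174.1 171.2]
scene (-86, -64.5, 57) [162.6 172.5]
scene (-30, -1, 53) [192.3 188.2]
```

View pics/wrist1.png

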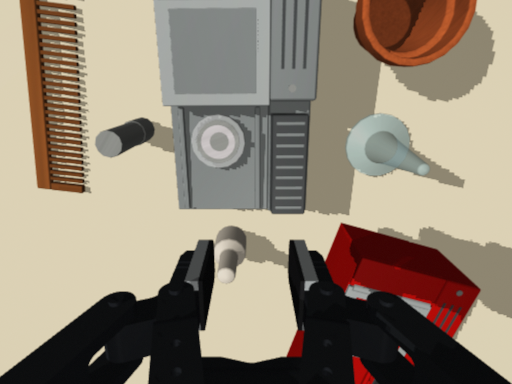

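The wrist view agrees with the fit: capsule at (218,141) against (221,143) predicted, key front edge at row 212 against 215. Fingers are behind the capsule and in line with the key (columns 205 and 297). Descending to just above.

Call:
play_rows:
  steps:
    - [0.015,0,0,0,0.42]
    - [0.015,0,0,0,0.42]
    - [0.015,0,0,0,0.42]
    - [0.005,0,0,0,0.42]
    - [0,0,0,0,0.42]

```text
time_s: 2.6
tcp_pos: [497.3, -125.2, 83.4]
ee_rot: [1.203, 1.211, -1.188]
wrist_force: [-0.8, -0.2, -0.4]
gripper_width: 0.421
```

Run:
```python
from h import *;from station import read_state,viewer;import cv2
s=read_state();show(s)
f=viewer.grab_frame("wrist");cv2.imwrite("pics/wrist2.png",f["pixels"])
for X in ((-10,-38.5,57),(-86,-38.5,57),(-86,-64.5,57),(-30,-1,53)): print(X,proj(f,np.r_[RB@np.array(X[:2])+O,X[2]]).round(1))
```

```text
t 2.6 tcp box [-61.1 -29.9] z 83.4 F [-0.8 -0.2 -0.4] w 0.421
tool z yaw err deg -0.09 x axis [ 0.01   0.002 -1.   ]
(-10, -38.5, 57) [266.5 134.1]
(-86, -38.5, 57) [265. 249.]
(-86, -64.5, 57) [304.1 249. ]
(-30, -1, 53) [206.  165.4]
```

View pics/wrist2.png

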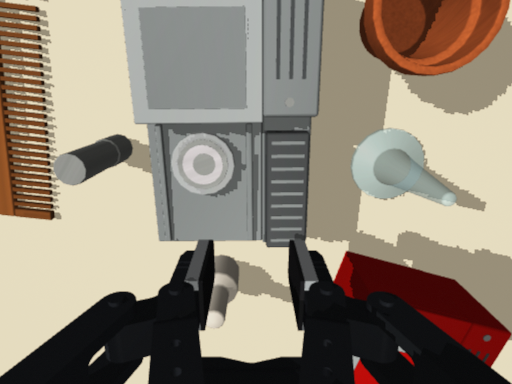

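Call:
play_rows:
  steps:
    - [0.0,-0.006,-0.005,0,0.42]
    - [0,0,0,0,0.42]

```text
time_s: 2.85
tcp_pos: [492.1, -120.6, 85.5]
ee_rot: [1.204, 1.208, -1.186]
wrist_force: [-0.2, 0.3, -0.5]
gripper_width: 0.424
```

Run:
```python
from h import *;from station import read_state,viewer
show(read_state())
viewer.grab_frame("top");show(read_state())
viewer.grab_frame("top");show(read_state())
```

```text
t 2.85 tcp box [-66.2 -25.2] z 85.5 F [-0.2  0.3 -0.5] w 0.424
tool z yaw err deg -0.13 x axis [ 0.014  0.001 -1.   ]
t 2.9 tcp box [-65.5 -25.5] z 85.7 F [ 0.1 -0.1  0.4] w 0.419
tool z yaw err deg -0.12 x axis [ 0.015  0.001 -1.   ]
t 2.95 tcp box [-65.3 -25.6] z 85.6 F [-0.2  0.5 -0.2] w 0.421
tool z yaw err deg -0.12 x axis [ 0.015  0.001 -1.   ]
```

Call:
play_rows:
  steps:
    - [0.006,-0.001,0,0,0.42]
    - [0.006,0,0,0,0.42]
    - [0.003,0,0,0,0.42]
    - [0,0,0,0,0.42]

```text
time_s: 3.35
tcp_pos: [492.4, -121.0, 69.6]
ee_rot: [1.204, 1.206, -1.185]
wrist_force: [-0.6, 0.9, 1.0]
gripper_width: 0.422
```

```bash
python3 -c "
from h import *;from station import read_state;show(read_state())"
```

```text
t 3.35 tcp box [-65.9 -25.5] z 69.6 F [-0.6  0.9  1. ] w 0.422
tool z yaw err deg -0.1 x axis [ 0.016  0.    -1.   ]
```

Call:
play_rows:
  steps:
    - [0.003,-0.001,0,0,0.42]
    - [0.001,0,0,0,0.42]
    - [0,0,0,0,0.42]

```text
time_s: 3.65
tcp_pos: [491.4, -121.0, 64.8]
ee_rot: [1.204, 1.206, -1.185]
wrist_force: [-0.5, -0.1, 0.5]
gripper_width: 0.421
```

Call:
play_rows:
  steps:
    - [0.003,0,0,0,0.42]
    - [0,0,0,0,0.42]
    - [0,0,0,0,0.42]

```text
time_s: 3.95
tcp_pos: [491.6, -121.0, 61.7]
ee_rot: [1.204, 1.206, -1.185]
wrist_force: [-0.8, 0.7, -0.5]
gripper_width: 0.42
```

Run:
```python
from h import *;from station import read_state,viewer;import cv2
s=read_state();show(s)
f=viewer.grab_frame("wrist");cv2.imwrite("pics/wrist3.png",f["pixels"])
g=viewer.grab_frame("scene");cv2.imwrite("pics/scene3.png",cv2.resize(g["pixels"][120:260,120:270],None,fx=4,fy=4,interpolation=cv2.INTER_CUBIC))
```

```text
t 3.95 tcp box [-66.7 -25.6] z 61.7 F [-0.8  0.7 -0.5] w 0.42
tool z yaw err deg -0.1 x axis [ 0.016  0.    -1.   ]
```

View pics/wrist3.png

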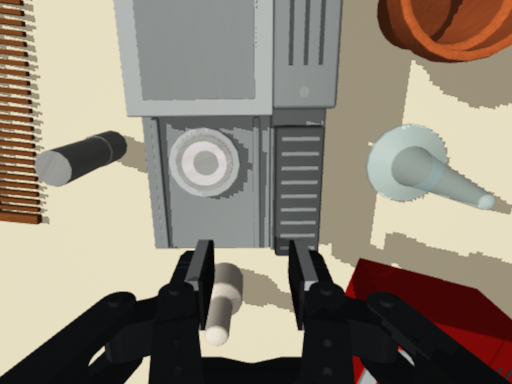

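Run:
```python
from h import *;from station import viewer
f=viewer.grab_frame("wrist")
c=-f["R"].T@f["t"];print("cam box",RB.T@(c[:2]-O),c[2]);
for px in ((192,241),(213,241),(290,241),(312,241),(213,290),(271,254),(203,162)):
    for z in (52,57,65,80,100):
        w=ray(f,px,z);print(px,z,(RB.T@(w[:2]-O)).round(1))
for x in (-56,-78):
  for z in (45,50,57,65): print("proj tip",x,z,proj(f,np.r_[RB@np.array([x,-7.])+O,z]).round(0),proj(f,np.r_[RB@np.array([x,-43.])+O,z]).round(0))
```

```text
cam box [  9.55552326 -25.34079068] 233.28047294345674
(192, 241) 52 [-77.6  10.7]
(192, 241) 57 [-75.2   9.7]
(192, 241) 65 [-71.4   8.1]
(192, 241) 80 [-64.2   5.1]
(192, 241) 100 [-54.5   1.1]
(213, 241) 52 [-77.6  -2. ]
(213, 241) 57 [-75.2  -2.7]
(213, 241) 65 [-71.4  -3.7]
(213, 241) 80 [-64.2  -5.6]
(213, 241) 100 [-54.5  -8.2]
(290, 241) 52 [-77.7 -48.6]
(290, 241) 57 [-75.2 -47.9]
(290, 241) 65 [-71.4 -46.9]
(290, 241) 80 [-64.2 -45. ]
(290, 241) 100 [-54.6 -42.4]
(312, 241) 52 [-77.7 -61.8]
(312, 241) 57 [-75.3 -60.8]
(312, 241) 65 [-71.4 -59.2]
(312, 241) 80 [-64.2 -56.2]
(312, 241) 100 [-54.6 -52.2]
(213, 290) 52 [-111.8   -0.8]
(213, 290) 57 [-108.4   -1.5]
(213, 290) 65 [-103.1   -2.6]
(213, 290) 80 [-93.   -4.6]
(213, 290) 100 [-79.6  -7.3]
(271, 254) 52 [-86.4 -37.2]
(271, 254) 57 [-83.7 -36.9]
(271, 254) 65 [-79.5 -36.4]
(271, 254) 80 [-71.6 -35.4]
(271, 254) 100 [-61.  -34.1]
(203, 162) 52 [-29.    1.9]
(203, 162) 57 [-27.9   1.1]
(203, 162) 65 [-26.2  -0.1]
(203, 162) 80 [-23.   -2.3]
(203, 162) 100 [-18.8  -5.3]
proj tip -56 45 [221. 203.] [281. 203.]
proj tip -56 50 [221. 206.] [281. 206.]
proj tip -56 57 [219. 210.] [283. 210.]
proj tip -56 65 [218. 215.] [284. 215.]
proj tip -78 45 [222. 237.] [280. 237.]
proj tip -78 50 [222. 240.] [281. 240.]
proj tip -78 57 [221. 245.] [282. 245.]
proj tip -78 65 [219. 252.] [283. 252.]
```

View pics/scene3.png

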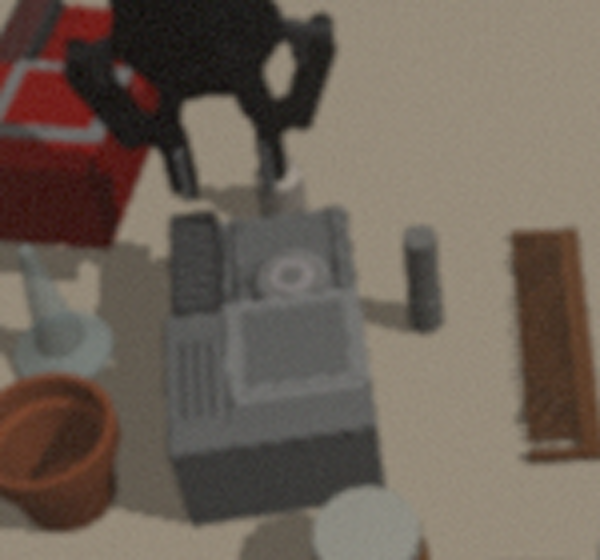

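Run:
```python
from h import *;from station import viewer,read_state
import cv2
w=viewer.grab_frame("wrist");s=viewer.grab_frame("scene")
P=[f["intrinsics"]@np.c_[f["R"],f["t"]] for f in (w,s)]
for a,b in (((204,241),(120+272/4-.4,120+207/4-.4)),((298,241),(120+185/4-.4,120+195/4-.4)),((204,162),(120+292/4-.4,120+274/4-.4))):
    X=cv2.triangulatePoints(*P,np.array(a,float),np.array(b,float)).ravel();X=X[:3]/X[3]
    print((RB.T@(X[:2]-O)).round(1),X[2].round(1))
    for z in (57,70,80): print("  scene ray",z,(RB.T@(ray(s,b,z)[:2]-O)).round(1))
show(read_state())
```

```text
[-64.   -3.8] 75.9
  scene ray 57 [-80.2  -8.1]
  scene ray 70 [-67.2  -7.1]
  scene ray 80 [-57.2  -6.3]
[-55.1 -48.3] 99.0
  scene ray 57 [-98.4 -57.1]
  scene ray 70 [-85.  -54.9]
  scene ray 80 [-74.8 -53.3]
[-28.    0.2] 55.7
  scene ray 57 [-26.6  -0.2]
  scene ray 70 [-14.8   0.7]
  scene ray 80 [-5.8  1.3]
t 4.2 tcp box [-66.7 -25.6] z 61.8 F [ 0.8  0.1 -0. ] w 0.42
tool z yaw err deg -0.1 x axis [ 0.016  0.    -1.   ]
```

Run:
```python
from h import *;from station import viewer,read_state
import cv2,pickle
s=viewer.grab_frame("scene");t=viewer.grab_frame("top");w=viewer.grab_frame("wrist")
pickle.dump((s,t,w),open("f4.pkl","wb"))
g=lambda a:np.clip(255*(a/255.)**.5,0,255).astype(np.uint8)
a=cv2.resize(g(s["pixels"][130:195,140:215]),(400,346),interpolation=cv2.INTER_CUBIC)
b=cv2.resize(g(w["pixels"][220:350,150:360]),(400,248),interpolation=cv2.INTER_CUBIC)
c=cv2.resize(g(t["pixels"][180:290,290:390]),(400,440),interpolation=cv2.INTER_CUBIC)
im=np.zeros((600,800,3),np.uint8);im[:346,:400]=a;im[350:598,:400]=b;im[:440,400:]=c
cv2.imwrite("pics/m4.png",im)
```

```text
(no output)
```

View pics/m4.png

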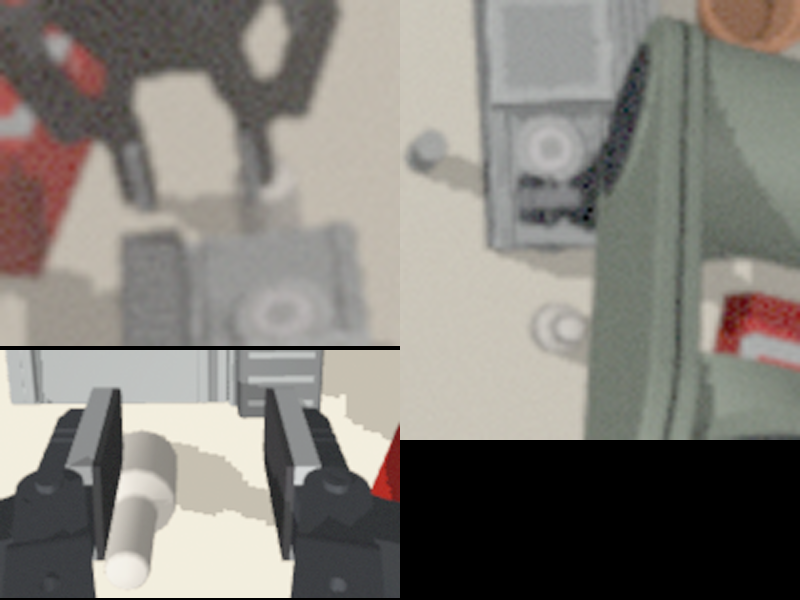

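The two views together put the right tip at about box (-55, -48) and z ≈ 98, far higher than TCP-11 suggests. That fits the lack of any contact force. I'll go down in small steps and watch the force.

Call:
play_rows:
  steps:
    - [0.002,0,0,0,0.42]
    - [0.002,0,0,0,0.42]
    - [0.002,0,0,0,0.42]
    - [0,0,0,0,0.42]

```text
time_s: 4.75
tcp_pos: [491.6, -121.0, 55.2]
ee_rot: [1.204, 1.206, -1.185]
wrist_force: [0.3, -0.5, 0.0]
gripper_width: 0.423
```

Run:
```python
from h import *;from station import viewer,read_state
import cv2
show(read_state())
s=viewer.grab_frame("scene");w=viewer.grab_frame("wrist");show(read_state())
g=lambda a:np.clip(255*(a/255.)**.5,0,255).astype(np.uint8)
a=cv2.resize(g(s["pixels"][130:230,140:220]),(480,600),interpolation=cv2.INTER_CUBIC)
b=cv2.resize(g(w["pixels"][80:380,120:340]),(320,436),interpolation=cv2.INTER_AREA)
im=np.zeros((600,800,3),np.uint8);im[:,:480]=a;im[:436,480:]=b
cv2.imwrite("pics/m5.png",im)
```

```text
t 4.75 tcp box [-66.7 -25.6] z 55.2 F [ 0.3 -0.5  0. ] w 0.423
tool z yaw err deg -0.1 x axis [ 0.015  0.    -1.   ]
t 4.85 tcp box [-66.5 -25.6] z 55.4 F [ 0.6  0.8 -0. ] w 0.419
tool z yaw err deg -0.1 x axis [ 0.016  0.    -1.   ]
```

View pics/m5.png

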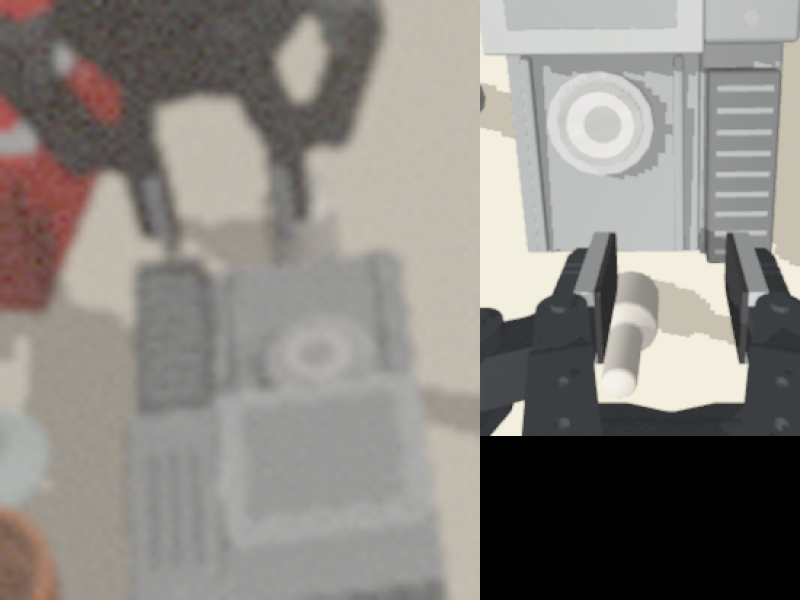

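Still free of contact, and both views show the tips well above the key. Continuing down.

Call:
play_rows:
  steps:
    - [0.004,0,0,0,0.42]
    - [0.004,0,0,0,0.42]
    - [0.004,0,0,0,0.42]
    - [0,0,0,0,0.42]

```text
time_s: 5.25
tcp_pos: [492.0, -121.1, 42.4]
ee_rot: [1.204, 1.206, -1.185]
wrist_force: [0.4, 0.1, 0.3]
gripper_width: 0.42
```

```bash
cat > tri.py <<'E'
from h import *;from station import viewer,read_state
import cv2
show(read_state())
s=viewer.grab_frame("scene");w=viewer.grab_frame("wrist")
c=-w["R"].T@w["t"];print("cam box",RB.T@(c[:2]-O),c[2]);show(read_state())
g=lambda a:np.clip(255*(a/255.)**.5,0,255).astype(np.uint8)
# lowest dark pixel of the right finger in the scene view
p=s["pixels"].astype(int);v=cv2.GaussianBlur(s["pixels"],(0,0),.7).max(2)
for r in range(160,180): print(r,v[r,158:196:1])
E
python3 tri.py
```

```text
t 5.25 tcp box [-66.3 -25.6] z 42.4 F [0.4 0.1 0.3] w 0.42
tool z yaw err deg -0.1 x axis [ 0.016  0.    -1.   ]
cam box [ 10.0154672  -25.38396001] 214.25006736252573
t 5.35 tcp box [-65.9 -25.7] z 42.9 F [-0.6 -0.1  0. ] w 0.417
tool z yaw err deg -0.11 x axis [ 0.017  0.    -1.   ]
160 [ 29  26  26  25  25  26  27  28  35  59  98 130 144 146 147 148 147 147
 146 147 147 147 147 148 148 138 113  75  43  32  32  34  41  62  93 120
 134 136]
161 [ 36  34  31  28  28  29  30  31  35  51  85 121 141 146 147 148 148 147
 147 147 147 147 146 147 146 136 110  74  47  37  35  35  44  72 107 133
 143 144]
162 [ 66  61  50  39  32  31  32  32  34  45  75 112 138 146 146 148 148 147
 147 147 147 147 146 146 142 127 100  70  53  46  42  38  45  74 113 139
 146 146]
163 [108 103  87  64  43  32  33  36  39  46  68 106 135 147 148 148 148 147
 148 147 147 147 146 145 138 120  95  71  58  54  49  40  45  75 115 141
 147 146]
164 [136 133 119  92  58  37  36  44  52  53  65  99 130 145 147 147 147 147
 147 147 146 145 145 145 137 120  97  76  63  58  52  41  44  71 111 139
 144 142]
165 [145 144 1
[... 1685 characters left out ...]
91  93  93  92  89  87  87  87  88  91  93  92  91
  91  91]
176 [147 146 143 128  97  63  48  48  55  62  66  64  61  58  54  53  59  71
  76  71  64  64  75  87  92  92  91  91  91  90  91  90  92  92  92  91
  91  91]
177 [148 147 143 126  94  62  48  49  55  62  64  65  64  64  59  52  51  57
  62  61  59  62  73  85  90  92  91  91  92  91  90  91  92  92  92  91
  91  91]
178 [147 148 144 126  93  63  51  53  58  62  62  64  65  66  60  54  51  53
  57  59  61  66  74  84  89  91  91  92  93  91  90  91  91  92  92  92
  91  91]
179 [147 148 144 127  96  67  57  60  64  66  65  65  65  64  60  55  53  55
  60  64  69  75  80  86  90  90  91  91  92  92  90  91  91  92  92  92
  90  90]
```

Triangulated tip height is now about 76 (TCP + 34), with its front edge at x ≈ -55. Continuing in steps.

Call:
play_rows:
  steps:
    - [0.004,-0.001,0,0,0.42]
    - [0.004,0,0,0,0.42]
    - [0.003,0,0,0,0.42]
    - [0,0,0,0,0.42]

```text
time_s: 5.75
tcp_pos: [491.6, -121.2, 31.1]
ee_rot: [1.204, 1.204, -1.184]
wrist_force: [-0.3, -1.0, 0.3]
gripper_width: 0.422
```

Call:
play_rows:
  steps:
    - [0.002,0,0,0,0.42]
    - [0.001,0,0,0,0.42]
    - [0,0,0,0,0.42]

```text
time_s: 6.05
tcp_pos: [491.8, -121.3, 28.2]
ee_rot: [1.204, 1.204, -1.184]
wrist_force: [-0.1, -0.1, 1.6]
gripper_width: 0.419
```

Call:
play_rows:
  steps:
    - [0.002,0,0,0,0.42]
    - [0,0,0,0,0.42]

```text
time_s: 6.25
tcp_pos: [491.8, -121.3, 26.5]
ee_rot: [1.204, 1.204, -1.184]
wrist_force: [0.1, -1.0, 3.6]
gripper_width: 0.42
```

Call:
play_rows:
  steps:
    - [0.002,0,0,0,0.42]
    - [0,0,0,0,0.42]

```text
time_s: 6.45
tcp_pos: [491.8, -121.3, 24.7]
ee_rot: [1.204, 1.204, -1.184]
wrist_force: [-1.3, 0.4, 3.7]
gripper_width: 0.421
```

Contact at TCP z ≈ 28.5 with the spring force as expected. Pressing on towards about 8 mm of travel.

Call:
play_rows:
  steps:
    - [0.002,0,0,0,0.42]
    - [0,0,0,0,0.42]

```text
time_s: 6.65
tcp_pos: [491.8, -121.3, 22.7]
ee_rot: [1.204, 1.204, -1.184]
wrist_force: [-0.8, -0.1, 4.2]
gripper_width: 0.422
```

Call:
play_rows:
  steps:
    - [0.002,0,0,0,0.42]
    - [0,0,0,0,0.42]
    - [0,0,0,0,0.42]

```text
time_s: 6.95
tcp_pos: [491.8, -121.3, 20.8]
ee_rot: [1.204, 1.204, -1.184]
wrist_force: [-0.7, 0.8, 4.1]
gripper_width: 0.417
```

Run:
```python
from h import *;from station import viewer,read_state
import cv2
show(read_state())
s=viewer.grab_frame("scene");w=viewer.grab_frame("wrist");show(read_state())
g=lambda a:np.clip(255*(a/255.)**.5,0,255).astype(np.uint8)
a=cv2.resize(g(s["pixels"][140:230,145:225]),(400,450),interpolation=cv2.INTER_CUBIC)
b=cv2.resize(g(w["pixels"][80:380,120:340]),(400,545),interpolation=cv2.INTER_CUBIC)
im=np.zeros((545,800,3),np.uint8);im[:450,:400]=a;im[:,400:]=b
cv2.imwrite("pics/m6.png",im)
```

```text
t 6.95 tcp box [-66.5 -25.9] z 20.8 F [-0.7  0.8  4.1] w 0.417
tool z yaw err deg -0.1 x axis [ 0.018 -0.    -1.   ]
t 7.05 tcp box [-66.5 -25.8] z 20.9 F [-1.2  0.2  4.1] w 0.421
tool z yaw err deg -0.1 x axis [ 0.018 -0.    -1.   ]
```

View pics/m6.png

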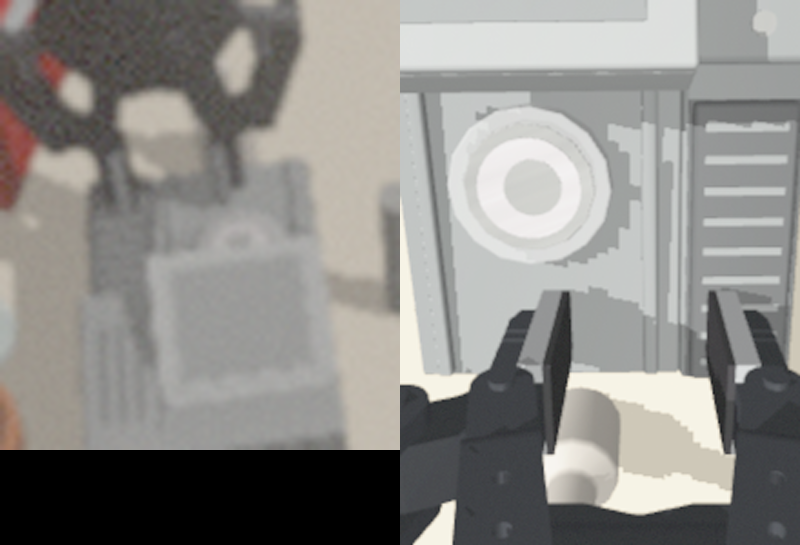

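The flap is up and the key is down. The left fingertip (column 558) sits about 7 mm right of the capsule's centre (column 530), so I open the jaws a little and shift left to line it up.

Call:
play_rows:
  steps:
    - [0.001,0,-0.001,0,0.46]
    - [0,0,-0.002,0,0.5]
    - [0.0,0,0,0,0.5]
    - [0.001,0,0,0,0.5]
    - [0,0,0,0,0.5]

```text
time_s: 7.55
tcp_pos: [492.3, -118.8, 19.3]
ee_rot: [1.204, 1.202, -1.183]
wrist_force: [-1.9, 0.2, 4.7]
gripper_width: 0.497
```

Run:
```python
from h import *;from station import viewer,read_state
import cv2
show(read_state())
w=viewer.grab_frame("wrist");show(read_state())
g=lambda a:np.clip(255*(a/255.)**.5,0,255).astype(np.uint8)
cv2.imwrite("pics/m7.png",cv2.resize(g(w["pixels"][80:300,130:350]),(560,560),interpolation=cv2.INTER_CUBIC))
```

```text
t 7.55 tcp box [-65.9 -23.3] z 19.3 F [-1.9  0.2  4.7] w 0.497
tool z yaw err deg -0.07 x axis [ 0.019 -0.002 -1.   ]
t 7.6 tcp box [-65.9 -23.3] z 19.4 F [-2.  -0.3  5.5] w 0.501
tool z yaw err deg -0.07 x axis [ 0.019 -0.002 -1.   ]
```

View pics/m7.png

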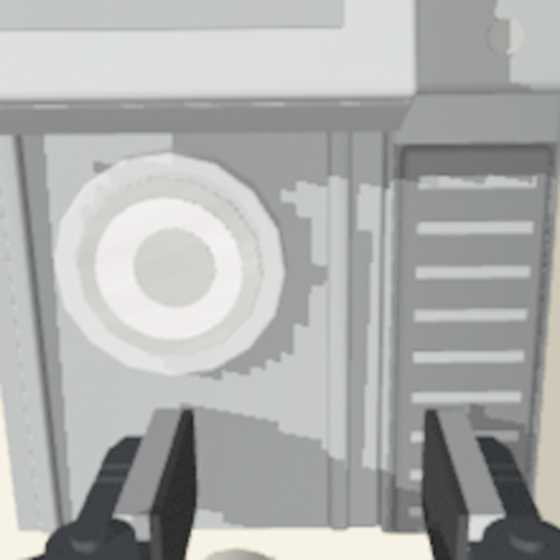

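The left fingertip (centre column 174) is in line with the capsule centre (column 174), and the right one rests on the key. Pushing.

Call:
play_rows:
  steps:
    - [0.0001,0.004,0,0,0.5]
    - [0.0001,0.004,0,0,0.5]
    - [0.0001,0.004,0,0,0.5]
    - [0.0001,0.004,0,0,0.5]
    - [0.0001,0.004,0,0,0.5]
    - [0,0,0,0,0.5]

```text
time_s: 8.2
tcp_pos: [504.1, -117.4, 17.8]
ee_rot: [1.198, 1.218, -1.195]
wrist_force: [-0.1, 0.7, 5.8]
gripper_width: 0.501
```

Run:
```python
from h import *;from station import viewer,read_state
import cv2
w=viewer.grab_frame("wrist");show(read_state())
g=lambda a:np.clip(255*(a/255.)**.5,0,255).astype(np.uint8)
cv2.imwrite("pics/m8.png",cv2.resize(g(w["pixels"][80:300,130:350]),(560,560),interpolation=cv2.INTER_CUBIC))
```

```text
t 8.25 tcp box [-54.1 -22.1] z 17.8 F [-1.5 -0.3  5. ] w 0.498
tool z yaw err deg -0.09 x axis [ 0.001  0.001 -1.   ]
```

View pics/m8.png

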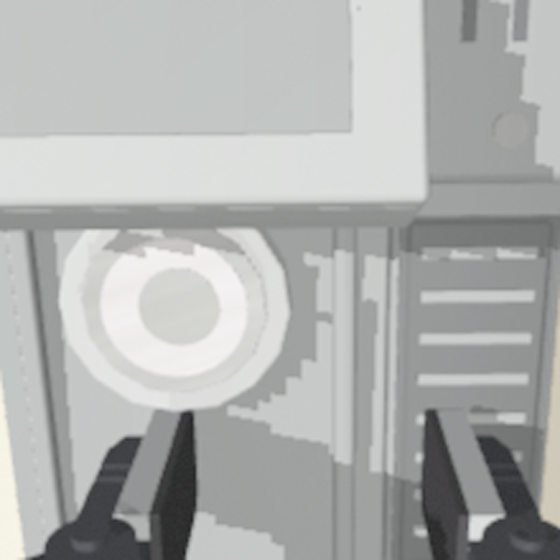

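The fingertip is now touching the capsule's rear (row 410). Pushing on, slightly higher.

Call:
play_rows:
  steps:
    - [-0.0005,0.004,0,0,0.5]
    - [0,0.005,0,0,0.5]
    - [0,0.005,0,0,0.5]
    - [0,0.005,0,0,0.5]
    - [0,0,0,0,0.5]

```text
time_s: 8.75
tcp_pos: [514.6, -116.3, 18.0]
ee_rot: [1.191, 1.233, -1.208]
wrist_force: [1.6, 0.7, 5.3]
gripper_width: 0.501
```

```bash
python3 -c "
from h import *;from station import read_state;show(read_state())"
```

```text
t 8.75 tcp box [-43.6 -21.3] z 18.0 F [1.6 0.7 5.3] w 0.501
tool z yaw err deg -0.11 x axis [-0.018  0.004 -1.   ]
```

Call:
play_rows:
  steps:
    - [-0.0003,0.005,0,0,0.5]
    - [-0.0001,0.005,0,0,0.5]
    - [-0.0001,0.005,0,0,0.5]
    - [-0.0001,0.005,0,0,0.5]
    - [0,0,0,0,0.5]

```text
time_s: 9.25
tcp_pos: [527.3, -115.2, 18.0]
ee_rot: [1.185, 1.247, -1.219]
wrist_force: [0.9, 0.8, 5.6]
gripper_width: 0.498
```

Run:
```python
from h import *;from station import viewer,read_state
import cv2
show(read_state())
w=viewer.grab_frame("wrist");show(read_state())
g=lambda a:np.clip(255*(a/255.)**.5,0,255).astype(np.uint8)
cv2.imwrite("pics/m9.png",cv2.resize(g(w["pixels"][80:300,130:350]),(560,560),interpolation=cv2.INTER_CUBIC))
```

```text
t 9.25 tcp box [-30.9 -20.4] z 18.0 F [0.9 0.8 5.6] w 0.498
tool z yaw err deg -0.14 x axis [-0.034  0.006 -0.999]
t 9.3 tcp box [-30.8 -20.4] z 18.1 F [-1.7  0.1  5.8] w 0.496
tool z yaw err deg -0.15 x axis [-0.034  0.006 -0.999]
```

Picture limit reached, so I go on by numbers. Capsule is estimated at x ≈ -4, which needs about 8–10 mm more.

Call:
play_rows:
  steps:
    - [-0.0002,0.005,0,0,0.5]
    - [-0.0001,0.005,0,0,0.5]
    - [-0.0001,0.005,0,0,0.5]
    - [0,0,0,0,0.5]

```text
time_s: 9.7
tcp_pos: [536.9, -114.4, 18.1]
ee_rot: [1.181, 1.257, -1.227]
wrist_force: [1.1, 0.6, 4.7]
gripper_width: 0.498
```

```bash
cat > look.py <<'E'
from h import *;from station import viewer,read_state
import cv2
w=viewer.grab_frame("wrist");show(read_state())
# bright white capsule-ring pixels in the mouth strip: x=-45..-5, |y|<24 on the shelf
n=[]
for x in range(-50,-2,3):
    n.append((x,[int(w["pixels"][tuple(np.round(proj(w,np.r_[RB@np.array([x,y],float)+O,50.])[::-1]).astype(int))].mean()) for y in (-20,-14,-8,-2,4,10,16,22)]))
for r in n: print(r)
E
python3 look.py
```

```text
t 9.75 tcp box [-21.2 -19.8] z 18.2 F [-1.7 -0.1  4.5] w 0.505
tool z yaw err deg -0.17 x axis [-0.046  0.007 -0.999]
(-50, [123, 146, 146, 146, 145, 22, 16, 16])
(-47, [93, 146, 147, 146, 147, 22, 15, 16])
(-44, [93, 148, 148, 147, 146, 23, 15, 15])
(-41, [94, 148, 148, 149, 129, 23, 16, 17])
(-38, [95, 133, 149, 148, 7, 23, 14, 15])
(-35, [95, 95, 148, 148, 8, 23, 10, 15])
(-32, [96, 96, 95, 94, 8, 9, 79, 14])
(-29, [97, 96, 96, 95, 10, 35, 79, 15])
(-26, [97, 97, 95, 96, 42, 92, 57, 100])
(-23, [186, 186, 186, 186, 186, 187, 187, 188])
(-20, [185, 186, 186, 187, 186, 186, 187, 187])
(-17, [186, 186, 186, 186, 186, 186, 186, 186])
(-14, [185, 186, 186, 186, 186, 187, 186, 186])
(-11, [149, 150, 150, 150, 150, 149, 150, 150])
(-8, [150, 150, 149, 149, 149, 149, 149, 150])
(-5, [148, 149, 149, 150, 149, 149, 149, 150])
```

Call:
play_rows:
  steps:
    - [-0.0002,0.005,0,0,0.5]
    - [-0.0002,0.003,0,0,0.5]
    - [0,0,0,0,0.5]
    - [0,0,0,0,0.5]

```text
time_s: 10.15
tcp_pos: [540.5, -114.2, 18.2]
ee_rot: [1.175, 1.265, -1.232]
wrist_force: [-1.2, 0.2, 4.1]
gripper_width: 0.5
```

```bash
python3 look.py | head -2
```

```text
t 10.2 tcp box [-17.7 -19.6] z 18.1 F [-1.1 -0.9  3.9] w 0.503
tool z yaw err deg -0.05 x axis [-0.056  0.008 -0.998]
```

Backing off along the key while it is still held, to check the shelf before releasing.

Call:
play_rows:
  steps:
    - [0.0002,-0.006,0,0,0.5]
    - [0.0002,-0.006,0,0,0.5]
    - [0.0002,-0.006,0,0,0.5]
    - [0.0002,-0.006,0,0,0.5]
    - [0.0002,-0.006,0,0,0.5]
    - [0.0002,-0.006,0,0,0.5]
    - [0,0,0,0,0.5]

```text
time_s: 10.9
tcp_pos: [514.4, -116.3, 21.9]
ee_rot: [1.185, 1.241, -1.215]
wrist_force: [0.9, 0.5, 5.2]
gripper_width: 0.497
```

```bash
python3 look.py
```

```text
t 10.95 tcp box [-43.8 -21.3] z 21.9 F [ 0.6 -0.   5.2] w 0.501
tool z yaw err deg -0.07 x axis [-0.029  0.004 -1.   ]
(-50, [97, 98, 97, 96, 9, 83, 27, 135])
(-47, [98, 98, 97, 96, 8, 83, 24, 124])
(-44, [97, 98, 98, 97, 11, 83, 17, 124])
(-41, [98, 98, 97, 98, 14, 84, 150, 125])
(-38, [124, 98, 97, 98, 59, 146, 150, 124])
(-35, [154, 154, 98, 98, 84, 151, 150, 124])
(-32, [155, 154, 153, 153, 151, 150, 149, 125])
(-29, [155, 154, 153, 153, 151, 150, 150, 125])
(-26, [155, 155, 153, 152, 152, 151, 150, 93])
(-23, [155, 154, 153, 153, 152, 150, 149, 124])
(-20, [155, 155, 154, 153, 151, 150, 150, 93])
(-17, [156, 155, 153, 153, 152, 151, 150, 125])
(-14, [147, 99, 154, 143, 96, 151, 151, 93])
(-11, [193, 194, 193, 193, 193, 193, 193, 193])
(-8, [193, 193, 193, 193, 193, 193, 193, 193])
(-5, [193, 192, 193, 193, 192, 193, 193, 193])
```

The shelf is clear (uniform) up to x = -14. Releasing the key and rising.

Call:
play_rows:
  steps:
    - [-0.01,0,0,0,0.5]
    - [-0.02,0,0,0,0.5]
    - [-0.03,0,0,0,0.5]
    - [-0.04,-0.01,0,0,0.5]
    - [-0.04,-0.02,0,0,0.5]
    - [0,0,0,0,0.5]
    - [0,0,0,0,0.5]
    - [0,0,0,0,0.5]

```text
time_s: 11.75
tcp_pos: [476.2, -114.8, 162.6]
ee_rot: [1.176, 1.273, -1.237]
wrist_force: [0.5, -1.1, 0.4]
gripper_width: 0.503
```

```bash
cat > fl.py <<'E'
from h import *;from station import viewer,read_state
import cv2,pickle
w=viewer.grab_frame("wrist");show(read_state())
# profile along the mid-line: skirt-bottom / flap-front edges, with the rays expected for the shut flap
for y in (-12,5,15):
    print(y,[(x,int(w["pixels"][tuple(np.round(proj(w,np.r_[RB@np.array([x,y],float)+O,46.])[::-1]).astype(int))].mean())) for x in range(-60,14,3)])
print("shut flap front top z68:",proj(w,np.r_[RB@np.array([-3.,0])+O,68]),"skirt foot",proj(w,np.r_[RB@np.array([-3.,0])+O,47.5]),"open front z94",proj(w,np.r_[RB@np.array([-5.,0])+O,94]))
c=int(round(proj(w,np.r_[RB@np.array([-3.,-12])+O,60])[0]));print("col",c,"rows",[(r,int(w["pixels"][r,c].mean())) for r in range(60,200,3)])
# neighbours: compare top-view to the start where the arm does not hide them
t=viewer.grab_frame("top");o=pickle.load(open("f0.pkl","rb"))["top"]
for n,(u,v) in dict(lip=(297,217),polish=(330,262),comb=(266,210),pot=(378,179),cone=(379,222),jar=(312,154)).items():
    a=t["pixels"][v-14:v+15,u-14:u+15].astype(int);b=o["pixels"][v-14:v+15,u-14:u+15].astype(int)
    print(n,"mean diff",abs(a-b).mean().round(1))
E
python3 fl.py
```

```text
t 11.8 tcp box [-82.3 -18.9] z 162.1 F [-0.4  0.3  0.5] w 0.501
tool z yaw err deg -0.18 x axis [-0.064  0.013 -0.998]
-12 [(-60, 132), (-57, 131), (-54, 131), (-51, 131), (-48, 130), (-45, 131), (-42, 129), (-39, 130), (-36, 130), (-33, 129), (-30, 128), (-27, 128), (-24, 128), (-21, 128), (-18, 128), (-15, 128), (-12, 127), (-9, 80), (-6, 80), (-3, 101), (0, 163), (3, 162), (6, 127), (9, 128), (12, 127)]
5 [(-60, 131), (-57, 130), (-54, 129), (-51, 129), (-48, 129), (-45, 129), (-42, 129), (-39, 128), (-36, 128), (-33, 128), (-30, 128), (-27, 128), (-24, 127), (-21, 128), (-18, 128), (-15, 128), (-12, 117), (-9, 79), (-6, 79), (-3, 110), (0, 161), (3, 162), (6, 125), (9, 126), (12, 127)]
15 [(-60, 129), (-57, 129), (-54, 129), (-51, 129), (-48, 128), (-45, 128), (-42, 128), (-39, 129), (-36, 129), (-33, 129), (-30, 128), (-27, 128), (-24, 128), (-21, 128), (-18, 127), (-15, 127), (-12, 119), (-9, 78), (-6, 79), (-3, 119), (0, 161), (3, 161), (6, 126), (9, 126), (12, 127)]
shut flap front top z68: [227.83683704  76.20252217] skirt foot [229.87618823  75.1109441 ] open front z94 [224.83937693  80.98698325]
col 244 rows [(60, 127), (63, 125), (66, 162), (69, 162), (72, 162), (75, 101), (78, 80), (81, 79), (84, 79), (87, 127), (90, 127), (93, 128), (96, 128), (99, 128), (102, 128), (105, 128), (108, 129), (111, 128), (114, 129), (117, 129), (120, 129), (123, 130), (126, 130), (129, 130), (132, 131), (135, 131), (138, 131), (141, 132), (144, 132), (147, 132), (150, 133), (153, 132), (156, 132), (159, 133), (162, 133), (165, 134), (168, 133), (171, 123), (174, 126), (177, 200), (180, 199), (183, 199), (186, 199), (189, 199), (192, 76), (195, 74), (198, 73)]
lip mean diff 7.2
polish mean diff 7.6
comb mean diff 6.2
pot mean diff 28.2
cone mean diff 57.2
jar mean diff 7.0
```

Shelf empty, and the flap front is at row ~75 (shut predicted 76, open 81). Moving clear to compare the final scene with the start.

Call:
play_rows:
  steps:
    - [-0.04,-0.02,0.02,0,0.5]
    - [-0.04,-0.03,0.035,0,0.5]
    - [0,-0.03,0.04,0,0.5]
    - [0,-0.03,0.04,0,0.5]
    - [0,-0.03,0.04,0,0.5]
    - [0,-0.02,0.04,0,0.5]
    - [0,0,0.04,0,0.5]
    - [0,0,0.04,0,0.5]
    - [0,0,0.04,0,0.5]
    - [0,0,0,0,0.5]
    - [0,0,0,0,0.5]

```text
time_s: 12.95
tcp_pos: [324.3, -457.9, 229.4]
ee_rot: [1.175, 1.308, -1.243]
wrist_force: [-0.4, 0.1, -0.4]
gripper_width: 0.495
```

Run:
```python
from h import *;from station import viewer,read_state
import cv2,pickle
show(read_state());o=pickle.load(open("f0.pkl","rb"))
def pix(f,X): return np.round(proj(f,np.r_[RB@np.array(X[:2],float)+O,X[2]])).astype(int)
P=dict(capsule_place=(-30,0,50),flap_front=(0,0,68),flap_mid=(30,0,68),key=(-48,-51,57),lip=(-27,71,40),polish=(-136,-3,40))
for n in ("scene","top"):
    f=viewer.grab_frame(n);a=f["pixels"].astype(int);b=o[n]["pixels"].astype(int)
    d={k:pix(f,X) for k,X in P.items()}
    d.update(dict(comb=(266,210),pot=(378,179),cone=(379,222),jar=(312,154)) if n=="top" else dict(comb=(259,205),pot=(132,233),cone=(133,200),jar=(211,258)))
    for k,(u,v) in d.items():
        s=(slice(v-7,v+8),slice(u-7,u+8));print(n,k,(u,v),"diff",abs(a[s]-b[s]).mean().round(1))
```

```text
t 12.95 tcp box [-240.4 -359.1] z 229.4 F [-0.4  0.1 -0.4] w 0.495
tool z yaw err deg -0.01 x axis [-0.088  0.031 -0.996]
scene capsule_place (np.int64(193), np.int64(189)) diff 12.5
scene flap_front (np.int64(193), np.int64(194)) diff 8.4
scene flap_mid (np.int64(194), np.int64(205)) diff 1.9
scene key (np.int64(169), np.int64(184)) diff 2.1
scene lip (np.int64(225), np.int64(189)) diff 1.9
scene polish (np.int64(189), np.int64(160)) diff 1.8
scene comb (259, 205) diff 2.4
scene pot (132, 233) diff 2.6
scene cone (133, 200) diff 1.8
scene jar (211, 258) diff 1.7
top capsule_place (np.int64(327), np.int64(217)) diff 18.1
top flap_front (np.int64(327), np.int64(203)) diff 3.7
top flap_mid (np.int64(327), np.int64(191)) diff 2.1
top key (np.int64(349), np.int64(224)) diff 2.2
top lip (np.int64(297), np.int64(217)) diff 1.9
top polish (np.int64(330), np.int64(262)) diff 1.9
top comb (266, 210) diff 2.2
top pot (378, 179) diff 3.0
top cone (379, 222) diff 1.8
top jar (312, 154) diff 1.8
```

Everything matches the start to within image noise (flap, key and all six neighbours), except the capsule's old place on the shelf, which is now empty. Handing in.

```bash
python3 -c "
from station import job;print(job.finish_job())"
```

```text
the job is handed in; nothing more can be done
None
```

I handed the job in with the capsule pushed into the grey box and the flap shut, but I never saw the capsule in the well. The hand-in reported no verdict.

**What I did:** With the right fingertip I pressed the key down about 8–9 mm, at about 5 N. The wrist picture showed the flap up. Keeping the key down, I pushed the capsule in with the left fingertip, to an estimated 9 mm past the mouth. I then backed off along the key and let it go. The run ended at about 13 s.

**Last checks:**
- **Capsule:** The shelf is empty.
- **Flap and key:** They match the starting pictures to within noise, so the flap is shut. That the capsule lies in the well follows from the empty shelf and the shut flap.
- **Other things:** All six look unmoved.
- **Robot:** It is clear of everything, with wrist force near 0.

**What disagreed or failed:**
- **Fingertip height:** The fingertips touched the key about 28 mm above the TCP, and two views put them about 35 mm above it, while the description puts them 11 mm ahead. I went by the views and the contact force instead.
- **Finger alignment:** The left finger was about 7 mm off the capsule's centre at first, so I corrected it before pushing.
- **Pictures:** The viewer's limit of 12 was reached during the push. I judged the last part of it and the end state from pixel values and forces only.

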